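# Pull the relay modules off the clip rail and set up the magnifier over them

### The arm

A 7-joint arm with a two-finger parallel gripper is mounted at the origin on the work surface. World frame = base frame: x ahead of the robot, y to its left, z up, the work surface at z = 0. Lengths are in m, angles in rad, forces in N, time in s.
With the tool pointing down it reaches from about 0.4 to 0.875 m from the base axis. Payload 6.5 kg.
Tool frame: the origin (TCP) lies between the finger pads; the fingertips stand 8 mm ahead of it and the grasp point (between the pads) lies 11 mm behind it; z points along the fingers, y is the line along which they close (so a half turn about z gives the same grasp; the last joint's range is limited). The gripper opens to 88 mm and grips with 3 to 60 N. Pads are 18 mm wide; open, the fingers measure 123 mm over their backs; the gripper's body (75 mm by 187 mm) begins 45 mm behind the grasp point.
Start: joints at [1.12, 0.536, -0.004, 1.538, 0.003, 1.067, -0.071], TCP at [0.244, -0.602, 0.247] pointing down, gripper open.
Joint ranges: [-2.7, 2.7], [-0.37, 2.16], [-1.27, 1.26], [0.24, 2.4], [-1.31, 4.45], [0.19, 1.91], [-2.76, 2.76]. Speed limits (rad/s): [2.39, 2.39, 3.14, 3.14, 3.14, 3.14, 3.14].

### API

Orientations are given as a unit quaternion [w, x, y, z].
In Python, from station import readout, viewer, robot gives the robot as it stands.
- The arm moves only by the tool apply_moves, never from a script. Its argument "rows" is a list of rows, each a list of 7 numbers: the shift along the tool's x, y, z as a fraction of full scale, then the turn, a rotation vector about the tool's x, y, z as a fraction of full scale, then the opening, from -1 (shut) to 1 (fully open). In form: [[tx, ty, tz, wx, wy, wz, claw], ...]. A call has 1 to 20 rows; each row shifts and turns the commanded pose from where the row before left it, along the tool's axes as they then stand; what a row does not reach is not made up. Full scale, the value 1, is 2 cm for a shift and 0.12 rad for a turn. A row lasts 1/8 s, in which the tool goes at most 62.5 mm and 10.7 degrees, less where a joint would pass 70% of its speed; a pose out of reach is approached as far as the arm can. A call with a number of a shift or a turn outside -1 to 1 is refused whole. A call with a gripper value outside its range is refused whole. The fingers move at their own pace and stop on an object; "grip_force" is the grip in N (left out, the last holds). Time passes only in rows, so rows that do not move let the fingers close. It gives the time, the measured TCP pose, the force, the opening and the grip force at its end, in the units of the state.
- readout.read_state(): the state, without advancing time (a new reading comes with each control period).
- viewer.grab_frame(name): name is "scene" or "top" or "wrist"; returns a dict with "img" (480x640x3 uint8, blue, green, red), "fovy" (degrees; the focal length in pixels is half the picture's height over the tangent of half this angle, whatever the lens; pixels are square), "cx", "cy" (the principal point, pixels), "dist_coeffs" ([k1, k2, p1, p2, k3] as OpenCV has them; the pictures are not rectified), "extrinsics" (4x4, takes a point from camera to world coordinates). Camera axes: x right, y down, z forward; pixel columns grow to the right and rows downward; lengths in m; the calibration is good to about 2 mm. A picture is of the moment at which its call begins. There is no depth.
- robot.hand_in(): hands the job in; it is judged then, once.
The state is a dict: "time_s": time; "joint_pos": joint angles; "qd": joint speeds; "joint_torque": joint torques, N m; "eef_pos": TCP position; "orientation": TCP orientation; "wrist_force": force on the tool from outside, world axes, zero at the start; "moment": the same for the moment, N m; "grip_width": finger opening in m; "grasp_force": force on a finger pad.
Only numpy, scipy, OpenCV 4.12 (cv2) and the standard library are available. Lean on these libraries where they do the work, as an engineer would, in place of code of your own. Each camera call takes 0.05 s, during which the arm holds its last target. There are 200 camera calls.

### The job

Swing the bench magnifier off the rail and park it so that its arm points straight away from the robot, then pull every relay module up out of its sprung clip on the rail and put it in the black tray, side by side on the tray's floor and not on top of one another. When all are in the tray, swing the magnifier so that its lens is over the middle of the tray, as near as the arm lets it come, and then turn the lock collar on top of its post clockwise until its lug lines up with the fixed pointer. Leave the screw dish and the roll of tape where they are.

Things in the scene. Friction and masses are not known exactly. Their poses are not given: they have to be found in the camera images.
- rail: Aluminium clip rail, fixed: base 104 (x) x 250 (y) x 10 mm, origin under its centre. Four stations at y = -81, -27, 27, 81 mm; a module stands on the base, its axes along the rail's, between two steel noses sprung in from -x and +x over its foot's beads. Their steel housings run along both long sides, 34 to 48 mm from the middle, 28 mm high.
- module1: Relay module, up to four alike (None if absent), each clipped in the rail. Grey case 44 (its x) x 22 (y) mm, from 19 to 72 mm above the origin; under it a black foot 32 x 20 x 19 mm with a round bead along each x side. 0.08 to 0.17 kg. Origin: centre of the foot's underside, 10 mm above the bench when clipped in; z up through the case.
- module2: As module1, or None if absent. A clipped module comes out straight up: the catch takes about 8 to 13 N in the first 5 mm and then lets go; clear of the rail after about 12 mm. Take the case across its x or y sides with 30 N or more. It stands or lies steadily on a flat surface.
- module3: As module1, or None if absent.
- module4: As module1, or None if absent.
- tray: Loose black plastic tray, 150 (x) x 200 (y) x 22 mm high outside, walls and floor 5 mm thick, 0.6 kg. Origin: centre of its underside; z up.
- mag_pivot (a point): Point on the vertical axis on which the magnifier's arm and lock collar turn, 180 mm up, about mid-height of the collar. The post's round foot, 90 mm across, is fixed. Its axes are the post's: the arm points along y at arm value 0, along x at 1.571; x points away from the robot within 0.2 rad.
- mag_arm (a joint): Angle of the magnifier's arm, rad, growing clockwise seen from above: about 0 over the rail (robot's left), 1.571 along the post's x axis, away from the robot, 3.142 along the post's -y (robot's right, where the tray is). Range -0.5 to 3.6. Stiff (0.5 N m): stays wherever it is left, whatever the collar's position.
- mag_handle (a point): Middle of the gripping height of the black handle peg that stands up from the arm, 16 mm thick, 44 mm high, its top at z = 203 mm, 125 mm from the pivot axis. This point is at z = 185 mm. The arm's upper face is at z = 159 mm.
- mag_lens (a point): Centre of the round lens, 210 mm from the pivot axis at the arm's end, in line with the handle, 153 mm above the bench; frame 120 mm across and 14 mm thick (z = 146 to 160 mm).
- lock_collar (a joint): Turn of the captive lock collar, rad, growing clockwise seen from above; 1.4 is locked (lug in line with the fixed pointer); range -0.1 to 2.0, no stop at the mark. It needs 0.12 N m and stays where it is left.
- collar_lug (a point): Lug of the lock collar, 30 mm out from the axis and 180 mm up, 8 mm wide. The collar is an aluminium ring 46 mm across with ribs, z = 163 to 190 mm, on top of the post above the arm (whose hub, 48 mm across, reaches z = 162 mm).
- lock_mark (a point): Tip region of the small fixed pointer on top of the post, 20 mm out from the axis, over the collar: the locked mark.
- dish: Steel screw dish, 84 mm across, 28 mm high: to be left alone. Origin under its centre.
- tape: Roll of tape lying flat, 72 mm across, 19 mm high: to be left alone. Origin under its centre.
Not all that is in view belongs to the job. What is shaped like the module3 but red is not meant.

How it is judged:
On the way, in this order (a step that is already met when the one before it is completed fails the run):
1. the magnifier is parked, its arm pointing away from the robot (value of joint mag_arm between 1.1 and 2.05 rad and velocity of joint mag_arm between -0.05 and 0.05 rad/s), for 0.3 s.
2. all modules present are in the tray (x of module1 in the frame of tray between -0.07 and 0.07 m and y of module1 in the frame of tray between -0.095 and 0.095 m and z of module1 in the frame of tray between 0 and 0.035 m and x of module2 in the frame of tray between -0.07 and 0.07 m and y of module2 in the frame of tray between -0.095 and 0.095 m and z of module2 in the frame of tray between 0 and 0.035 m and x of module3 in the frame of tray between -0.07 and 0.07 m and y of module3 in the frame of tray between -0.095 and 0.095 m and z of module3 in the frame of tray between 0 and 0.035 m and x of module4 in the frame of tray between -0.07 and 0.07 m and y of module4 in the frame of tray between -0.095 and 0.095 m and z of module4 in the frame of tray between 0 and 0.035 m and linear speed of each of module1, module2, module3, module4 below 0.03 m/s), for 0.2 s.
3. the lens is over the tray (horizontal distance between mag_lens and tray below 0.08 m), for 0.2 s.
4. the lock collar is at its locked mark (value of joint lock_collar between 1.26 and 1.54 rad), for 0.2 s.
At the end, for the whole second after the job is handed in: Every module present lies or stands in the tray, its origin inside the tray's walls and less than 35 mm above the tray's underside, at rest; the lens centre is within 80 mm (level) of the tray's centre; the collar is within 0.14 rad of its mark (all of step 2 and all of step 4 and horizontal distance between mag_lens and tray below 0.08 m and linear speed of tray below 0.03 m/s); the robot touches nothing.
It fails at once if the screw dish is knocked away (over 50 mm) (distance of dish from where it was at the start of the episode above 0.05 m).
It fails at once if the roll of tape is knocked away (over 50 mm) (distance of tape from where it was at the start of the episode above 0.05 m).
Of module1, module2, module3, module4 only 2 to 4 are there at a start; the rules pass over those that are not, and their reading is None.
At some moment in a run one of tray may be knocked a few centimetres aside while the robot is not near it.
Once in a run the grip may slacken for a moment while it holds something.
It also fails if it takes over 210 s, if anything falls off the work surface, if the arm or the gripper's body presses on something with over 40 N, if the wrist force passes 120 N, or if a joint passes its speed limit or range.

## Working session

There is one attempt and no reset: what is moved stays moved. The work goes in short steps, Python scripts to look and compute and a tool call to move; the robot and the scene stay as the last step left them, time stands still between calls to the robot, and variables do not carry over. Pictures are saved under pics/ and viewed, at most 16 in all, crops included, and the job is handed in when it is done.

Besides the shell and the picture viewer there is one more tool, called after "Call:" by a JSON object that holds its "fn" and its "kwargs". apply_moves: Moves the arm, as the interface text tells. Shift numbers are shares of 2 cm and turn numbers shares of 0.12 rad, none past 1 either way. Its arguments: {"type":"object","properties":{"rows":{"type":"array"},"grip_force":{"type":"number"}},"required":["rows"]}

```bash
mkdir -p pics; ls; cat > h.py <<'E'
import numpy as np, cv2
from station import readout, viewer, robot
def grab(n):
    f=viewer.grab_frame(n); f['K']=np.array([[240/np.tan(np.radians(f['fovy'])/2),0,f['cx']],[0,240/np.tan(np.radians(f['fovy'])/2),f['cy']],[0,0,1]])
    f['D']=np.array(f['dist_coeffs'],float); f['T']=np.array(f['extrinsics']); return f
def plane(f,px,z):
    p=cv2.undistortPoints(np.array(px,float).reshape(-1,1,2),f['K'],f['D']).reshape(-1,2)
    d=np.c_[p,np.ones(len(p))]@f['T'][:3,:3].T; o=f['T'][:3,3]
    return o+d*((z-o[2])/d[:,2])[:,None]
def proj(f,P):
    Ti=np.linalg.inv(f['T']); return cv2.projectPoints(np.array(P,float).reshape(-1,1,3),cv2.Rodrigues(Ti[:3,:3])[0],Ti[:3,3],f['K'],f['D'])[0].reshape(-1,2)
E
python3 - <<'E'
from h import *
import pickle
for n in ['scene','top','wrist']:
    f=grab(n); cv2.imwrite(f'pics/{n}0.png',f['img']); pickle.dump(f,open(n+'0.pkl','wb')); print(n,f['T'].round(3).tolist(),f['fovy'])
s=readout.read_state(); print({k:np.round(v,3).tolist() for k,v in s.items()})
E
```

```text
pics
scene [[-0.882, 0.263, -0.391, 1.052], [0.471, 0.518, -0.714, 0.906], [0.015, -0.814, -0.58, 0.818], [0.0, 0.0, 0.0, 1.0]] 48.19485346524729
top [[-0.005, -0.981, 0.196, 0.405], [-1.0, 0.004, -0.004, 0.07], [0.004, -0.196, -0.981, 1.053], [0.0, 0.0, 0.0, 1.0]] 54.73862612348017
wrist [[0.376, -0.88, -0.29, 0.319], [-0.927, -0.358, -0.116, -0.573], [-0.002, 0.312, -0.95, 0.383], [0.0, 0.0, 0.0, 1.0]] 58.973398548598674
{'time_s': 0.15, 'joint_pos': [1.12, 0.537, -0.004, 1.539, 0.003, 1.067, -0.071], 'qd': [0.001, -0.002, 0.0, -0.002, -0.001, 0.0, 0.001], 'joint_torque': [0.001, -57.133, 0.992, -25.183, -0.056, 0.015, 0.0], 'eef_pos': [0.244, -0.602, 0.246], 'orientation': [-0.001, 0.982, 0.191, -0.0], 'wrist_force': [-0.027, 0.431, 0.248], 'moment': [0.001, 0.066, 0.047], 'grasp_force': 0.0, 'grip_width': 0.088}
```

View pics/top0.png

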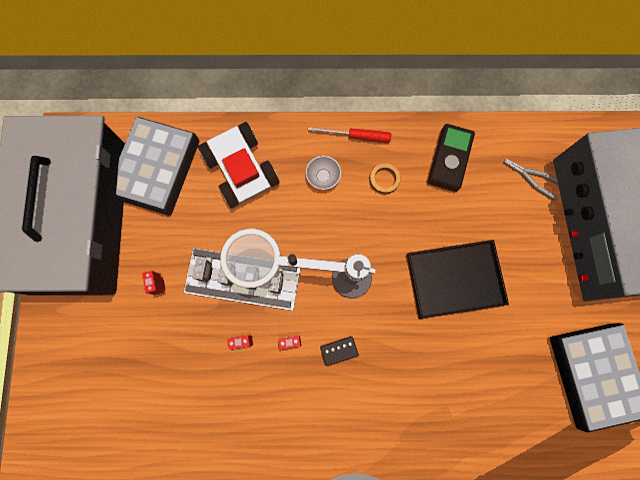

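View pics/scene0.png

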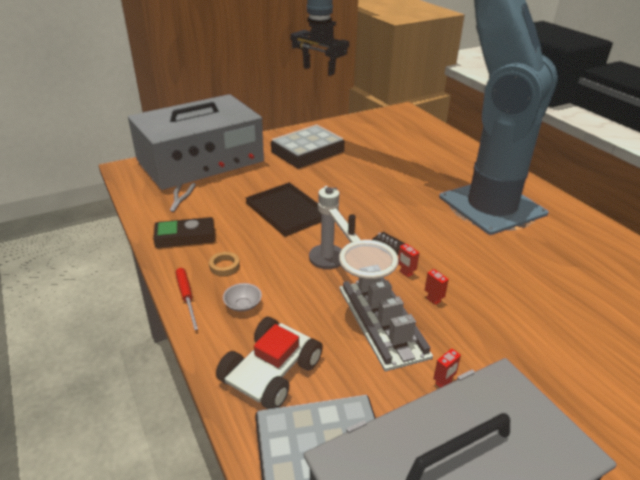

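The top view shows the rail at (243,279) under the lens at (250,258), the black peg top at about (292,259), and the collar at (358,266). The tray is at (457,279), the dish at (323,173) and the tape at (385,179). Red decoys are at (150,282), (238,342) and (289,342). The scene view shows grey modules on the rail at about (402,330), (390,308) and (375,290).

```bash
python3 - <<'E'
from h import *
import pickle
f=pickle.load(open('top0.pkl','rb')); g=pickle.load(open('scene0.pkl','rb'))
im=f['img']; hsv=cv2.cvtColor(im,cv2.COLOR_BGR2HSV)
def cs(mask,amin=30):
    c,_=cv2.findContours(mask.astype(np.uint8)*255,cv2.RETR_EXTERNAL,cv2.CHAIN_APPROX_NONE); return [k for k in c if cv2.contourArea(k)>amin]
dark=hsv[...,2]<60
for k in cs(dark):
    (x,y),wh,a=cv2.minAreaRect(k)
    if 180<x<520 and 220<y<380: print('dark',round(x),round(y),np.round(wh),round(a), plane(f,[[x,y]],0.203)[0].round(3),plane(f,[[x,y]],0.022)[0].round(3), plane(f,cv2.boxPoints(cv2.minAreaRect(k)),0.022)[:,:2].round(3).tolist() if wh[0]>50 else '')
white=(hsv[...,1]<60)&(hsv[...,2]>150)
for k in cs(white,100):
    (x,y),wh,a=cv2.minAreaRect(k)
    if 180<x<420 and 220<y<380: print('white',round(x),round(y),np.round(wh),round(a))
print('lens',plane(f,[[250,258]],.16),'collar',plane(f,[[358,266]],.19))
for p in [(328,197,.19),(352,217,.203),(369,259,.16)]: print(plane(g,[p[:2]],p[2]))
c=cv2.resize(im[200:340,170:420],(800,448),interpolation=cv2.INTER_CUBIC); cv2.imwrite('pics/c1.png',c)
E
```

```text
dark 457 279 [67. 92.] 81 [ 0.509 -0.181  0.203] [ 0.531 -0.235  0.022] [[0.589, -0.123], [0.622, -0.332], [0.473, -0.344], [0.442, -0.141]]
white 198 271 [20. 35.] 11
white 281 271 [186.  74.] 9
lens [[0.55628154 0.20826859 0.16      ]] collar [[5.35081270e-01 1.95915836e-04 1.90000000e-01]]
[[0.54802374 0.01683061 0.19      ]]
[[0.55201152 0.12656382 0.203     ]]
[[0.56398948 0.21646521 0.16      ]]
```

View pics/c1.png

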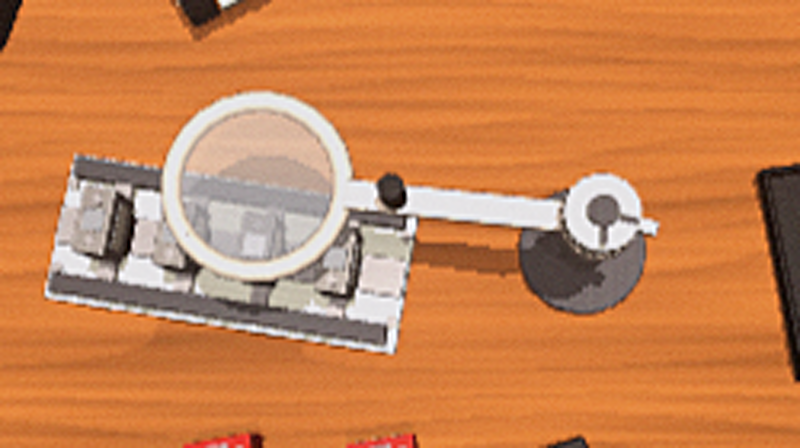

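The crop shows four grey modules on the rail. The peg top is at full-image (292.2,258.4), the lens centre at (250.3,258.4) and the collar at (358.4,264.7). The lug points right at crop (650,228) and the pointer points down, towards the robot. The candidates for "module" are the four grey ones on the rail and the three red ones, so I choose the grey ones. I'm moving to the peg now.

Call:
{"fn": "apply_moves", "kwargs": {"rows": [[0, 0, -0.9, 0, 0, 1, 1], [0, 0, -0.9, 0, 0, 1, 1], [0, 0, -0.9, 0, 0, 1, 1], [0, 0, 0, 0, 0, 0.2, 1], [0.42, -1, 0, 0, 0, 0, 1], [0.42, -1, 0, 0, 0, 0, 1], [0.42, -1, 0, 0, 0, 0, 1], [0.42, -1, 0, 0, 0, 0, 1], [0.42, -1, 0, 0, 0, 0, 1], [0.42, -1, 0, 0, 0, 0, 1], [0.42, -1, 0, 0, 0, 0, 1], [0.42, -1, 0, 0, 0, 0, 1], [0.42, -1, 0, 0, 0, 0, 1], [0.42, -1, 0, 0, 0, 0, 1], [0.42, -1, 0, 0, 0, 0, 1], [0.42, -1, 0, 0, 0, 0, 1], [0.42, -1, 0, 0, 0, 0, 1], [0.42, -1, 0, 0, 0, 0, 1], [0.42, -1, 0, 0, 0, 0, 1]], "grip_force": 30}}

```text
time_s: 2.52
eef_pos: [0.37, -0.3011, 0.3008]
orientation: [0.0, 1.0, 0.001, 0.0]
wrist_force: [0.4, -1.2, 0.1]
grip_width: 0.0879
grasp_force: 0.0
```

Call:
{"fn": "apply_moves", "kwargs": {"rows": [[0.42, -1, 0, 0, 0, 0, 1], [0.42, -1, 0, 0, 0, 0, 1], [0.42, -1, 0, 0, 0, 0, 1], [0.42, -1, 0, 0, 0, 0, 1], [0.42, -1, 0, 0, 0, 0, 1], [0.42, -1, 0, 0, 0, 0, 1], [0.42, -1, 0, 0, 0, 0, 1], [0.42, -1, 0, 0, 0, 0, 1], [0.42, -1, 0, 0, 0, 0, 1], [0.42, -1, 0, 0, 0, 0, 1], [0.42, -1, 0, 0, 0, 0, 1], [0.42, -1, 0, 0, 0, 0, 1], [0.42, -1, 0, 0, 0, 0, 1], [0.42, -1, 0, 0, 0, 0, 1], [0.42, -1, 0, 0, 0, 0, 1], [0.42, -1, 0, 0, 0, 0, 1], [0, 0, 0, 0, 0, 0, 1], [0, 0, 0, 0, 0, 0, 1]]}}

```text
time_s: 4.78
eef_pos: [0.5034, 0.017, 0.3006]
orientation: [0.0, 1.0, 0.0, -0.0]
wrist_force: [0.0, -0.4, -0.3]
grip_width: 0.088
grasp_force: 0.0
```

```bash
python3 - <<'E'
from h import *
import pickle
f=grab('wrist'); cv2.imwrite('pics/w1.png',f['img']); pickle.dump(f,open('w1.pkl','wb'))
t=pickle.load(open('top0.pkl','rb'))
print(plane(t,[[292.2,258.4]],.203),plane(t,[[358.4,264.7]],.19),plane(t,[[250.3,258.4]],.16))
E
```

```text
[[0.54790225 0.12324299 0.203     ]] [[ 0.53754968 -0.0006059   0.19      ]] [[0.55548778 0.20766294 0.16      ]]
```

View pics/w1.png

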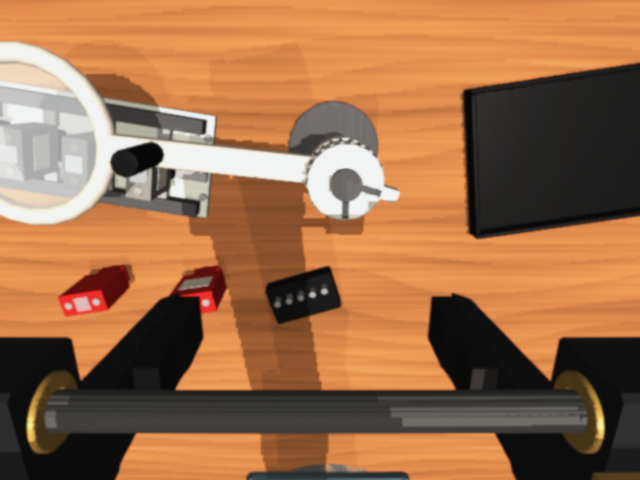

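The wrist view shows the peg's top at about (122,162), the collar's centre at (345,184), the lug's tip at (397,195) and the pointer pointing down at (346,215).

```bash
python3 - <<'E'
from h import *
import pickle
f=pickle.load(open('w1.pkl','rb'))
print(plane(f,[[122,162]],.203),plane(f,[[345,184]],.195),plane(f,[[395,194]],.185),plane(f,[[346,216]],.195),plane(f,[[43,133]],.16))
E
```

```text
[[0.54939663 0.12266795 0.203     ]] [[ 0.5355392  -0.00135576  0.195     ]] [[ 0.52742602 -0.03263169  0.185     ]] [[ 0.51630906 -0.00239156  0.195     ]] [[0.56166694 0.19051901 0.16      ]]
```

Call:
{"fn": "apply_moves", "kwargs": {"rows": [[0.378, -0.886, 0, 0, 0, 0, 0], [0.378, -0.886, 0, 0, 0, 0, 0], [0.378, -0.886, 0, 0, 0, 0, 0], [0.378, -0.886, 0, 0, 0, 0, 0], [0.378, -0.886, 0, 0, 0, 0, 0], [0.378, -0.886, 0, 0, 0, 0, 0], [0, 0, 0.3, 0, 0, 0.82, 0], [0, 0, 1, 0, 0, 0, 0], [0, 0, 1, 0, 0, 0, 0], [0, 0, 1, 0, 0, 0, 0], [0, 0, 1, 0, 0, 0, 0], [0, 0, 1, 0, 0, 0, 0], [0, 0, 1, 0, 0, 0, 0], [0, 0, 0, 0, 0, 0, -1], [0, 0, 0, 0, 0, 0, -1], [0, 0, 0, 0, 0, 0, -1], [0, 0, 0, 0, 0, 0, -1]], "grip_force": 40}}

```text
time_s: 6.95
eef_pos: [0.5497, 0.1234, 0.1756]
orientation: [0.0, 0.999, -0.049, 0.001]
wrist_force: [-0.3, -4.0, 3.9]
grip_width: 0.0151
grasp_force: 40.0
```

```bash
python3 -c "
from h import *
s=readout.read_state(); print(np.round(s['joint_pos'],3),s['grip_width'],s['grasp_force'],s['wrist_force'])"
```

```text
[-0.058  0.5   -0.318  1.818  0.202  0.855 -2.142] 0.015064564592857432 39.99764163047075 [-0.319684   -4.04650545  3.86304028]
```

Call:
{"fn": "apply_moves", "kwargs": {"rows": [[0, 0, 0, 0, 0, 0, 0], [0, 0, 0, 0, 0, 0, 0], [0, 0, 0, 0, 0, -1, 0], [0, 0, 0, 0, 0, -1, 0], [0, 0, 0, 0, 0, -1, 0], [0, 0, 0, 0, 0, -1, 0], [0, 0, 0, 0, 0, -1, 0], [0, 0, 0, 0, 0, -1, 0], [0, 0, 0, 0, 0, -1, 0], [0, 0, 0, 0, 0, -1, 0], [0, 0, 0, 0, 0, -1, 0], [0, 0, 0, 0, 0, -1, 0], [0, 0, 0, 0, 0, -1, 0], [0, 0, 0, 0, 0, -1, 0], [0, 0, 0, 0, 0, -1, 0], [0, 0, 0, 0, 0, 0, -1], [0, 0, 0, 0, 0, 0, -1], [0, 0, 0, 0, 0, 0, -1], [0, 0, 0, 0, 0, 0, -1]], "grip_force": 40}}

```text
time_s: 9.32
eef_pos: [0.5493, 0.1242, 0.1748]
orientation: [0.0, 0.745, 0.668, 0.0]
wrist_force: [1.4, -0.0, -0.5]
grip_width: 0.0147
grasp_force: 40.0
```

Call:
{"fn": "apply_moves", "kwargs": {"rows": [[-0.031, 0.624, 0, 0, 0, 0.833, -1], [-0.031, 0.624, 0, 0, 0, 0.833, -1], [-0.031, 0.624, 0, 0, 0, 0.833, -1], [-0.031, 0.624, 0, 0, 0, 0.833, -1], [-0.031, 0.624, 0, 0, 0, 0.833, -1]]}}

```text
time_s: 9.95
eef_pos: [0.6059, 0.1036, 0.1747]
orientation: [-0.001, 0.887, 0.462, -0.001]
wrist_force: [-4.9, 0.6, 4.4]
grip_width: 0.0148
grasp_force: 40.0
```

Call:
{"fn": "apply_moves", "kwargs": {"rows": [[-0.031, 0.624, 0, 0, 0, 0.833, -1], [-0.031, 0.624, 0, 0, 0, 0.833, -1], [-0.031, 0.624, 0, 0, 0, 0.833, -1], [-0.031, 0.624, 0, 0, 0, 0.833, -1], [-0.031, 0.624, 0, 0, 0, 0.833, -1], [-0.031, 0.624, 0, 0, 0, 0.833, -1], [-0.031, 0.624, 0, 0, 0, 0.833, -1], [-0.031, 0.624, 0, 0, 0, 0.833, -1], [-0.031, 0.624, 0, 0, 0, 0.833, -1], [-0.031, 0.624, 0, 0, 0, 0.833, -1], [0, 0, 0, 0, 0, 0, -1], [0, 0, 0, 0, 0, 0, -1], [0, 0, 0, 0, 0, 0, -1], [0, 0, 0, 0, 0, 0, 0], [0, 0, 0, 0, 0, 0, 0]]}}

```text
time_s: 11.82
eef_pos: [0.66, -0.0043, 0.1746]
orientation: [-0.0, 1.0, -0.018, -0.001]
wrist_force: [-0.4, 0.1, 0.1]
grip_width: 0.0328
grasp_force: 0.0
```

Call:
{"fn": "apply_moves", "kwargs": {"rows": [[0, 0, -1, 0, 0, 0, 0], [0, 0, -1, 0, 0, 0, 0], [0, 0, -1, 0, 0, 0, 0], [0, 0, -1, 0, 0, 0, 0], [0, 0, -1, 0, 0, 0, 0], [0, 0, -1, 0, 0, 0, 0], [-1, -1, 0, 0, 0, 0, 0], [-1, -1, 0, 0, 0, 0, 0], [-1, -1, 0, 0, 0, 0, 0], [-1, -1, 0, 0, 0, 0, 0], [-1, -1, 0, 0, 0, 0, 0], [-1, -1, 0, 0, 0, 0, 0], [-1, -1, 0, 0, 0, 0, 0], [-1, -1, 0, 0, 0, 0, 0]]}}

```text
time_s: 13.58
eef_pos: [0.5061, 0.1618, 0.2958]
orientation: [-0.0, 1.0, -0.018, 0.0]
wrist_force: [0.1, -1.0, 0.6]
grip_width: 0.0443
grasp_force: 0.0
```

```bash
python3 - <<'E'
from h import *
import pickle
for n in ['top','wrist']:
    f=grab(n); pickle.dump(f,open(n+'2.pkl','wb'))
    cv2.imwrite(f'pics/{n}2.png',f['img'] if n=='wrist' else cv2.resize(f['img'][200:340,170:420],(800,448),interpolation=cv2.INTER_CUBIC))
E
```

```text
(no output)
```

View pics/wrist2.png

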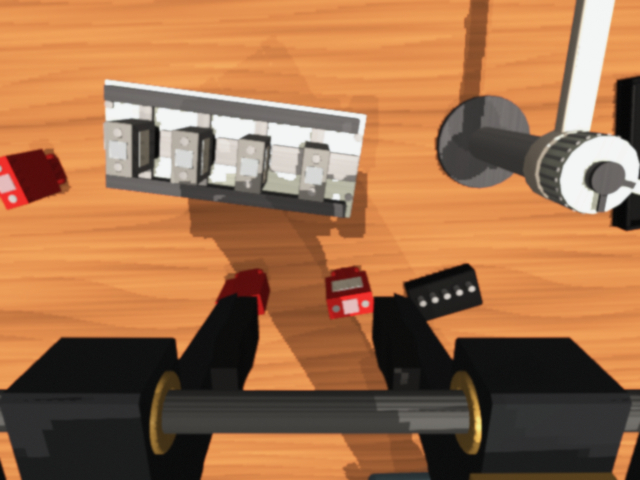

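View pics/top2.png

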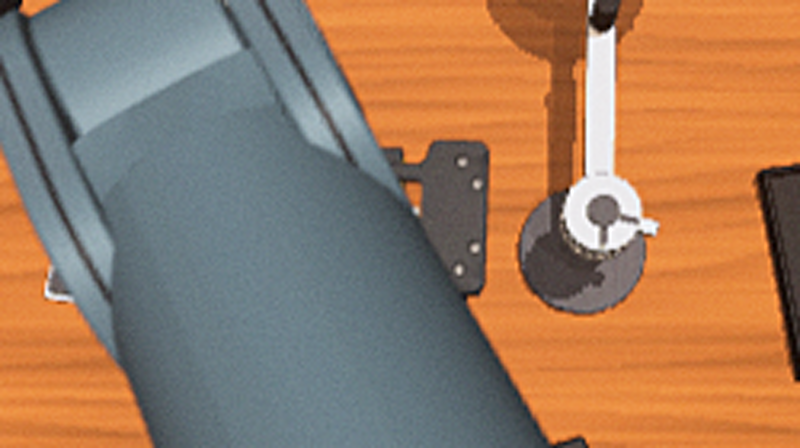

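The magnifier is parked, with its arm straight up in the top view. In the wrist view the four module tops are near (119,150), (187,157), (252,164) and (315,171), and the rail corners are at (105,80), (366,115), (349,216) and (107,187).

```bash
python3 - <<'E'
from h import *
import pickle
f=pickle.load(open('wrist2.pkl','rb')); t=pickle.load(open('top0.pkl','rb'))
c=plane(f,[[105,80],[366,115],[349,216],[107,187]],.01)[:,:2]
print(c.round(3),[np.linalg.norm(c[i]-c[(i+1)%4]).round(3) for i in range(4)])
# top view corners from crop c1
ct=plane(t,np.array([[75,155],[415,218],[393,353],[46,298]])/3.2+[170,200],.01)[:,:2]; print(ct.round(3),[np.linalg.norm(ct[i]-ct[(i+1)%4]).round(3) for i in range(4)])
m=plane(f,[[119,150],[187,157],[252,164],[315,171]],.082)[:,:2]; print(m.round(4), np.diff(m,axis=0).round(4))
im=cv2.resize(f['img'][60:240,80:400],(800,450),interpolation=cv2.INTER_CUBIC)
R=ct; ctr=R.mean(0); v=(R[0]+R[3]-R[1]-R[2]); v/=np.linalg.norm(v); u=np.array([v[1],-v[0]]); print('rail',ctr,np.arctan2(u[1],u[0]))
for s in (-.081,-.027,.027,.081):
    b=ctr+s*v; P=[[*(b+a*u*.022+e*v*.011),.082] for a,e in((1,1),(1,-1),(-1,-1),(-1,1))]
    cv2.polylines(im,[((proj(f,P)-[80,60])*2.5).astype(int)],True,(0,0,255)); print(b.round(4))
cv2.imwrite('pics/c2.png',im)
E
```

```text
[[0.605 0.359]
 [0.565 0.114]
 [0.465 0.131]
 [0.503 0.376]] [np.float64(0.249), np.float64(0.102), np.float64(0.248), np.float64(0.103)]
[[0.604 0.361]
 [0.558 0.118]
 [0.463 0.133]
 [0.502 0.377]] [np.float64(0.248), np.float64(0.096), np.float64(0.247), np.float64(0.103)]
[[0.5472 0.3241]
 [0.5397 0.2689]
 [0.5322 0.2159]
 [0.5248 0.1641]] [[-0.0075 -0.0552]
 [-0.0074 -0.053 ]
 [-0.0074 -0.0518]]
rail [0.53197232 0.24727816] -0.17445538979709357
[0.5179 0.1675]
[0.5273 0.2207]
[0.5367 0.2739]
[0.546 0.327]
```

View pics/c2.png

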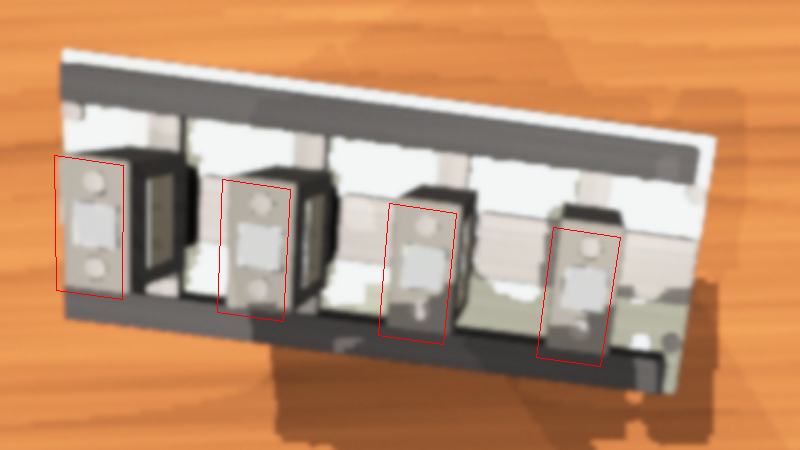

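Call:
{"fn": "apply_moves", "kwargs": {"rows": [[0.85, -0.13, 0, 0, 0, 0, 0.7], [0, 0, 0.5, 0, 0, -1, 0.7], [0, 0, 0.5, 0, 0, -1, 0.7], [0, 0, 0.5, 0, 0, -1, 0.7], [0, 0, 0.5, 0, 0, -1, 0.7], [0, 0, 0.5, 0, 0, -1, 0.7], [0, 0, 0.5, 0, 0, -1, 0.7], [0, 0, 0.5, 0, 0, -1, 0.7], [0, 0, 0.5, 0, 0, -1, 0.7], [0, 0, 0.5, 0, 0, -1, 0.7], [0, 0, 0.5, 0, 0, -1, 0.7], [0, 0, 0.5, 0, 0, -1, 0.7], [0, 0, 0.5, 0, 0, -1, 0.7], [0, 0, 0, 0, 0, -0.15, 0.7], [0, 0, 0, 0, 0, 0, 0.7]]}}

```text
time_s: 15.55
eef_pos: [0.5245, 0.1625, 0.1752]
orientation: [0.0, 0.759, 0.651, 0.0]
wrist_force: [-0.2, -0.1, -0.4]
grip_width: 0.0748
grasp_force: 0.0
```

```bash
python3 - <<'E'
from h import *
import pickle
s=readout.read_state(); q=s['orientation']; print(s['eef_pos'],2*np.arctan2(q[2],q[1]),s['joint_pos'])
f=grab('wrist'); im=f['img']; pickle.dump(f,open('w3.pkl','wb'))
for c in [(.523,.1645),(.531,.217),(.539,.2705),(.547,.3245)]:
    u=np.array([np.cos(.15),-np.sin(.15)]); v=np.array([-u[1],u[0]])
    P=[[*(c+a*u*.022+e*v*.011),.082] for a,e in((1,1),(1,-1),(-1,-1),(-1,1))]
    cv2.polylines(im,[proj(f,P).astype(int)],True,(0,0,255))
cv2.imwrite('pics/w3.png',im)
E
```

```text
[0.52446193 0.16252705 0.17522535] 1.418250262246006 [ 0.11088364  0.54332565 -0.65015711  1.84042547  0.41298014  0.89559668
 -0.88582538]
```

View pics/w3.png

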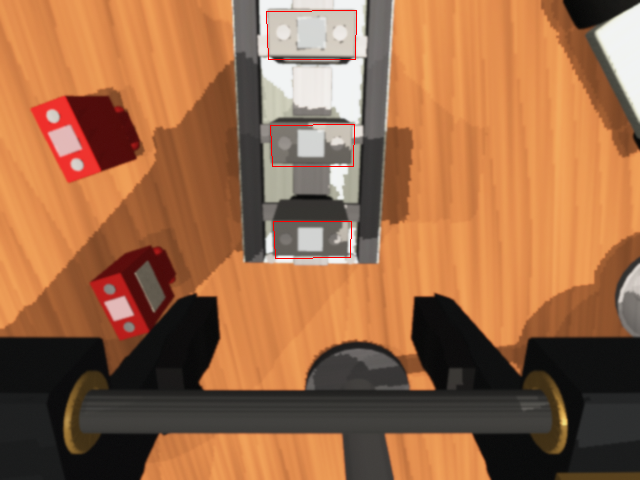

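The overlay fits the three module tops that are visible, centred at (311,35), (312,145) and (312,239). I'm descending on the nearest one.

Call:
{"fn": "apply_moves", "kwargs": {"rows": [[0.09, -0.09, 1, 0, 0, 0, 0.7], [0, 0, 1, 0, 0, 0, 0.7], [0, 0, 1, 0, 0, 0, 0.7], [0, 0, 1, 0, 0, 0, 0.7], [0, 0, 1, 0, 0, 0, 0.7], [0, 0, 1, 0, 0, 0, 0.7], [0, 0, 0.06, 0, 0, 0, 0.7], [0, 0, 0, 0, 0, 0, -1], [0, 0, 0, 0, 0, 0, -1], [0, 0, 0, 0, 0, 0, -1], [0, 0, 0, 0, 0, 0, -1]], "grip_force": 50}}

```text
time_s: 16.98
eef_pos: [0.5226, 0.1651, 0.054]
orientation: [0.0, 0.758, 0.652, 0.0]
wrist_force: [0.2, -0.0, 2.9]
grip_width: 0.0435
grasp_force: 49.9
```

Call:
{"fn": "apply_moves", "kwargs": {"rows": [[0, 0, -0.15, 0, 0, 0, -1], [0, 0, -0.15, 0, 0, 0, -1], [0, 0, -0.15, 0, 0, 0, -1], [0, 0, -0.3, 0, 0, 0, -1], [0, 0, -0.5, 0, 0, 0, -1], [0, 0, -1, 0, 0, 0, -1], [0, 0, -1, 0, 0, 0, -1], [0, 0, -1, 0, 0, 0, -1]]}}

```text
time_s: 17.98
eef_pos: [0.5225, 0.1652, 0.1404]
orientation: [0.0, 0.758, 0.652, 0.0]
wrist_force: [-0.1, 0.5, -1.5]
grip_width: 0.0434
grasp_force: 49.9
```

Call:
{"fn": "apply_moves", "kwargs": {"rows": [[0, 0, -1, 0, 0, -0.85, -1], [0, 0, -1, 0, 0, -0.85, -1], [0, 0, -1, 0, 0, -0.83, -1], [0, 0, -1, 0, 0, 0, -1], [0, 0, -1, 0, 0, 0, -1], [0, 0, -1, 0, 0, 0, -1], [0, 0, -1, 0, 0, 0, -1], [-0.963, -0.109, 0, 0, 0, 0, -1], [-0.963, -0.109, 0, 0, 0, 0, -1], [-0.963, -0.109, 0, 0, 0, 0, -1], [-0.963, -0.109, 0, 0, 0, 0, -1], [-0.963, -0.109, 0, 0, 0, 0, -1], [-0.963, -0.109, 0, 0, 0, 0, -1], [-0.963, -0.109, 0, 0, 0, 0, -1], [-0.963, -0.109, 0, 0, 0, 0, -1], [-0.963, -0.109, 0, 0, 0, 0, -1]]}}

```text
time_s: 19.98
eef_pos: [0.5293, -0.0097, 0.2793]
orientation: [0.0, 0.651, 0.759, 0.0]
wrist_force: [-0.0, -0.5, -1.9]
grip_width: 0.0434
grasp_force: 49.9
```

Call:
{"fn": "apply_moves", "kwargs": {"rows": [[-0.963, -0.109, 0, 0, 0, 0, -1], [-0.963, -0.109, 0, 0, 0, 0, -1], [-0.963, -0.109, 0, 0, 0, 0, -1], [-0.963, -0.109, 0, 0, 0, 0, -1], [-0.963, -0.109, 0, 0, 0, 0, -1], [-0.963, -0.109, 0, 0, 0, 0, -1], [-0.963, -0.109, 0, 0, 0, 0, -1], [-0.963, -0.109, 0, 0, 0, 0, -1], [-0.963, -0.109, 0, 0, 0, 0, -1], [-0.963, -0.109, 0, 0, 0, 0, -1], [-0.963, -0.109, 0, 0, 0, 0, -1], [-0.963, -0.109, 0, 0, 0, 0, -1], [-0.963, -0.109, 0, 0, 0, 0, -1], [-0.963, -0.109, 0, 0, 0, 0, -1], [-0.963, -0.109, 0, 0, 0, 0, -1], [0, 0, 0, 0, 0, 0, -1]]}}

```text
time_s: 21.98
eef_pos: [0.541, -0.3019, 0.2782]
orientation: [-0.0, 0.652, 0.758, -0.0]
wrist_force: [-0.2, -0.3, -0.8]
grip_width: 0.0438
grasp_force: 49.9
```

```bash
cat > tray.py <<'E'
# draw predicted tray rim & slots in a view, and save
from h import *
import pickle,sys
def rect(c,yaw,lx,ly,z):
    u=np.array([np.cos(yaw),np.sin(yaw)]); v=np.array([-u[1],u[0]])
    return [[*(np.array(c)+a*u*lx/2+e*v*ly/2),z] for a,e in((1,1),(1,-1),(-1,-1),(-1,1))]
if __name__=='__main__':
    n,out,x,y,yaw=sys.argv[1],sys.argv[2],*map(float,sys.argv[3:6])
    f=grab(n); pickle.dump(f,open(out+'.pkl','wb')); im=f['img']
    cv2.polylines(im,[proj(f,rect((x,y),yaw,.15,.2,.022)).astype(int)],True,(0,0,255)); cv2.imwrite(f'pics/{out}.png',im)
    print(readout.read_state()['eef_pos'])
E
python3 tray.py scene s4 .531 -.235 .153
```

```text
[ 0.5412676  -0.30019006  0.27829166]
```

View pics/s4.png

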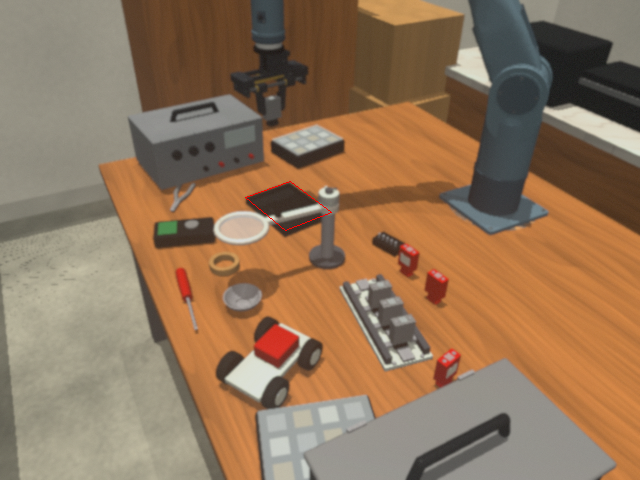

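The scene overlay fits the tray rim, around (289,206), and the module hangs in the gripper at (272,108). Three modules are left on the rail. I'm lowering it.

Call:
{"fn": "apply_moves", "kwargs": {"rows": [[0, 0, 1, 0, 0, 0, -1], [0, 0, 1, 0, 0, 0, -1], [0, 0, 1, 0, 0, 0, -1], [0, 0, 1, 0, 0, 0, -1], [0, 0, 1, 0, 0, 0, -1], [0, 0, 1, 0, 0, 0, -1], [0, 0, 1, 0, 0, 0, -1], [0, 0, 1, 0, 0, 0, -1], [0, 0, 1, 0, 0, 0, -1], [0, 0, 1, 0, 0, 0, -1], [0, 0, 0.7, 0, 0, 0, -1], [0, 0, 0.5, 0, 0, 0, -1], [0, 0, 0.2, 0, 0, 0, -1], [0, 0, 0, 0, 0, 0, -1]]}}

```text
time_s: 23.78
eef_pos: [0.5415, -0.2998, 0.0506]
orientation: [0.0, 0.651, 0.759, 0.0]
wrist_force: [-0.5, 0.1, -0.4]
grip_width: 0.0434
grasp_force: 49.9
```

Call:
{"fn": "apply_moves", "kwargs": {"rows": [[0, 0, 0, 0, 0, 0, 0.7], [0, 0, 0, 0, 0, 0, 0.7], [0, 0, 0, 0, 0, 0, 0.7], [0, 0, -1, 0, 0, 0, 0.7], [0, 0, -1, 0, 0, 0, 0.7], [0, 0, -1, 0, 0, 0, 0.7], [0.985, 0.131, -1, 0, 0, 0, 0.7], [0.985, 0.131, -1, 0, 0, 0, 0.7], [0.985, 0.131, -1, 0, 0, 0, 0.7], [0.985, 0.131, -1, 0, 0, 0, 0.7], [0.985, 0.131, -1, 0, 0, 0, 0.7], [0.985, 0.131, -1, 0, 0, 0, 0.7], [0.985, 0.131, -1, 0, 0, 0, 0.7], [0.985, 0.131, 0, 0, 0, 0, 0.7], [0.985, 0.131, 0, 0, 0, 0, 0.7], [0.985, 0.131, 0, 0, 0, 0, 0.7], [0.985, 0.131, 0, 0, 0, 0, 0.7], [0.985, 0.131, 0, 0, 0, 0, 0.7], [0.985, 0.131, 0, 0, 0, 0, 0.7], [0.985, 0.131, 0, 0, 0, 0, 0.7]]}}

```text
time_s: 26.28
eef_pos: [0.5351, -0.0203, 0.2502]
orientation: [-0.0, 0.651, 0.759, -0.0]
wrist_force: [0.0, 0.1, -0.5]
grip_width: 0.0755
grasp_force: 0.0
```

Call:
{"fn": "apply_moves", "kwargs": {"rows": [[0.985, 0.131, 0, 0, 0, 0, 0.7], [0.985, 0.131, 0, 0, 0, 0, 0.7], [0.985, 0.131, 0, 0, 0, 0, 0.7], [0.985, 0.131, 0, 0, 0, 0, 0.7], [0.985, 0.131, 0, 0, 0, 0, 0.7], [0.985, 0.131, 0, 0, 0, 0, 0.7], [0.985, 0.131, 0, 0, 0, 0, 0.7], [0.985, 0.131, 0, 0, 0, 0, 0.7], [0.985, 0.131, 0, 0, 0, 0, 0.7], [0.985, 0.131, 0, 0, 0, 0, 0.7], [0.985, 0.131, 0, 0, 0, 0, 0.7], [0.985, 0.131, 0, 0, 0, 0, 0.7], [0, 0, 1, 0, 0, 0.85, 0.7], [0, 0, 1, 0, 0, 0.85, 0.7], [0, 0, 1, 0, 0, 0.83, 0.7], [0, 0, 0.5, 0, 0, 0, 0.7], [0, 0, 0, 0, 0, 0, 0.7]]}}

```text
time_s: 28.4
eef_pos: [0.5296, 0.217, 0.18]
orientation: [-0.0, 0.757, 0.653, -0.001]
wrist_force: [-0.4, 0.0, -0.2]
grip_width: 0.075
grasp_force: 0.0
```

Call:
{"fn": "apply_moves", "kwargs": {"rows": [[0, 0.07, 1, 0, 0, 0, 0.7], [0, 0, 1, 0, 0, 0, 0.7], [0, 0, 1, 0, 0, 0, 0.7], [0, 0, 1, 0, 0, 0, 0.7], [0, 0, 1, 0, 0, 0, 0.7], [0, 0, 1, 0, 0, 0, 0.7], [0, 0, 0.3, 0, 0, 0, 0.7], [0, 0, 0, 0, 0, 0, -1], [0, 0, 0, 0, 0, 0, -1], [0, 0, 0, 0, 0, 0, -1], [0, 0, 0, 0, 0, 0, -1], [0, 0, -0.15, 0, 0, 0, -1], [0, 0, -0.15, 0, 0, 0, -1], [0, 0, -0.15, 0, 0, 0, -1], [0, 0, -0.3, 0, 0, 0, -1], [0, 0, -0.5, 0, 0, 0, -1], [0, 0, -1, 0, 0, 0, -1], [0, 0, -1, 0, 0, 0, -1], [0, 0, -1, 0, 0, 0, -1]]}}

```text
time_s: 30.78
eef_pos: [0.5319, 0.2168, 0.1415]
orientation: [0.0, 0.758, 0.652, 0.001]
wrist_force: [-0.4, 0.1, -1.0]
grip_width: 0.0434
grasp_force: 49.7
```

Call:
{"fn": "apply_moves", "kwargs": {"rows": [[0, 0, -1, 0, 0, -0.85, -1], [0, 0, -1, 0, 0, -0.85, -1], [0, 0, -1, 0, 0, -0.83, -1], [0, 0, -1, 0, 0, 0, -1], [0, 0, -1, 0, 0, 0, -1], [0, 0, -1, 0, 0, 0, -1], [0, 0, -1, 0, 0, 0, -1], [-0.977, -0.145, 0, 0, 0, 0, -1], [-0.977, -0.145, 0, 0, 0, 0, -1], [-0.977, -0.145, 0, 0, 0, 0, -1], [-0.977, -0.145, 0, 0, 0, 0, -1], [-0.977, -0.145, 0, 0, 0, 0, -1], [-0.977, -0.145, 0, 0, 0, 0, -1], [-0.977, -0.145, 0, 0, 0, 0, -1], [-0.977, -0.145, 0, 0, 0, 0, -1], [-0.977, -0.145, 0, 0, 0, 0, -1]]}}

```text
time_s: 32.78
eef_pos: [0.5327, 0.0383, 0.2802]
orientation: [0.0, 0.651, 0.759, -0.0]
wrist_force: [-0.3, 0.4, 0.0]
grip_width: 0.0436
grasp_force: 49.7
```

Call:
{"fn": "apply_moves", "kwargs": {"rows": [[-0.977, -0.145, 0, 0, 0, 0, -1], [-0.977, -0.145, 0, 0, 0, 0, -1], [-0.977, -0.145, 0, 0, 0, 0, -1], [-0.977, -0.145, 0, 0, 0, 0, -1], [-0.977, -0.145, 0, 0, 0, 0, -1], [-0.977, -0.145, 0, 0, 0, 0, -1], [-0.977, -0.145, 0, 0, 0, 0, -1], [-0.977, -0.145, 0, 0, 0, 0, -1], [-0.977, -0.145, 0, 0, 0, 0, -1], [-0.977, -0.145, 0, 0, 0, 0, -1], [-0.977, -0.145, 0, 0, 0, 0, -1], [-0.977, -0.145, 0, 0, 0, 0, -1], [-0.977, -0.145, 0, 0, 0, 0, -1], [-0.977, -0.145, 0, 0, 0, 0, -1], [-0.977, -0.145, 0, 0, 0, 0, -1], [0, 0, 0, 0, 0, 0, -1]]}}

```text
time_s: 34.78
eef_pos: [0.5343, -0.2597, 0.2792]
orientation: [-0.0, 0.652, 0.758, -0.0]
wrist_force: [0.3, 0.6, -1.5]
grip_width: 0.0435
grasp_force: 49.7
```

```bash
python3 tray.py scene s5 .531 -.235 .153; python3 - <<'E'
from h import *
a=cv2.imread('pics/s5.png')[80:260,220:360]; cv2.imwrite('pics/s5c.png',cv2.resize(a,None,fx=3.3,fy=3.3))
E
```

```text
[ 0.53454248 -0.25790918  0.2793113 ]
```

View pics/s5c.png

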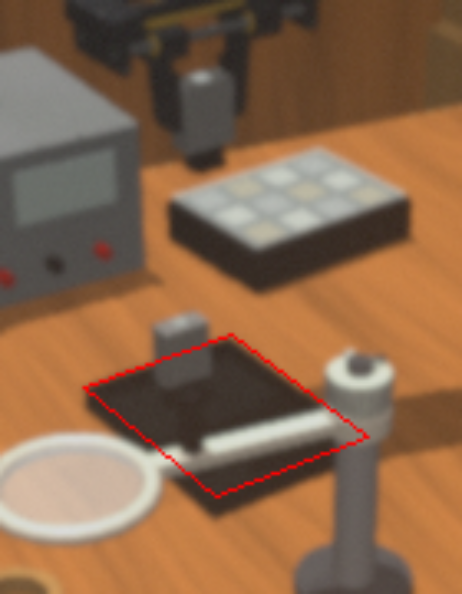

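The crop shows the first module standing in the tray at crop (183,350) and the rim outline still fitting. I'm lowering the second.

Call:
{"fn": "apply_moves", "kwargs": {"rows": [[0, 0, 1, 0, 0, 0, -1], [0, 0, 1, 0, 0, 0, -1], [0, 0, 1, 0, 0, 0, -1], [0, 0, 1, 0, 0, 0, -1], [0, 0, 1, 0, 0, 0, -1], [0, 0, 1, 0, 0, 0, -1], [0, 0, 1, 0, 0, 0, -1], [0, 0, 1, 0, 0, 0, -1], [0, 0, 1, 0, 0, 0, -1], [0, 0, 1, 0, 0, 0, -1], [0, 0, 0.75, 0, 0, 0, -1], [0, 0, 0.5, 0, 0, 0, -1], [0, 0, 0.2, 0, 0, 0, -1], [0, 0, 0, 0, 0, 0, -1], [0, 0, 0, 0, 0, 0, 0.7], [0, 0, 0, 0, 0, 0, 0.7], [0, 0, 0, 0, 0, 0, 0.7], [0, 0, -1, 0, 0, 0, 0.7], [0, 0, -1, 0, 0, 0, 0.7], [0, 0, -1, 0, 0, 0, 0.7]]}}

```text
time_s: 37.33
eef_pos: [0.5351, -0.2576, 0.1127]
orientation: [0.001, 0.651, 0.759, 0.0]
wrist_force: [-1.0, -0.2, 0.4]
grip_width: 0.0748
grasp_force: 0.0
```

Call:
{"fn": "apply_moves", "kwargs": {"rows": [[0.965, 0.157, -1, 0, 0, 0, 0.7], [0.965, 0.157, -1, 0, 0, 0, 0.7], [0.965, 0.157, -1, 0, 0, 0, 0.7], [0.965, 0.157, -1, 0, 0, 0, 0.7], [0.965, 0.157, -1, 0, 0, 0, 0.7], [0.965, 0.157, -1, 0, 0, 0, 0.7], [0.965, 0.157, -1, 0, 0, 0, 0.7], [0.965, 0.157, 0, 0, 0, 0, 0.7], [0.965, 0.157, 0, 0, 0, 0, 0.7], [0.965, 0.157, 0, 0, 0, 0, 0.7], [0.965, 0.157, 0, 0, 0, 0, 0.7], [0.965, 0.157, 0, 0, 0, 0, 0.7], [0.965, 0.157, 0, 0, 0, 0, 0.7], [0.965, 0.157, 0, 0, 0, 0, 0.7], [0.965, 0.157, 0, 0, 0, 0, 0.7], [0.965, 0.157, 0, 0, 0, 0, 0.7], [0.965, 0.157, 0, 0, 0, 0, 0.7], [0.965, 0.157, 0, 0, 0, 0, 0.7]]}}

```text
time_s: 39.58
eef_pos: [0.5367, 0.0957, 0.2498]
orientation: [-0.0, 0.651, 0.759, -0.0]
wrist_force: [-0.9, 0.5, -0.0]
grip_width: 0.0749
grasp_force: 0.0
```

Call:
{"fn": "apply_moves", "kwargs": {"rows": [[0.965, 0.157, 0, 0, 0, 0, 0.7], [0.965, 0.157, 0, 0, 0, 0, 0.7], [0.965, 0.157, 0, 0, 0, 0, 0.7], [0.965, 0.157, 0, 0, 0, 0, 0.7], [0.965, 0.157, 0, 0, 0, 0, 0.7], [0.965, 0.157, 0, 0, 0, 0, 0.7], [0.965, 0.157, 0, 0, 0, 0, 0.7], [0.965, 0.157, 0, 0, 0, 0, 0.7], [0.965, 0.157, 0, 0, 0, 0, 0.7], [0, 0, 1, 0, 0, 0.85, 0.7], [0, 0, 1, 0, 0, 0.85, 0.7], [0, 0, 1, 0, 0, 0.83, 0.7], [0, 0, 0.5, 0, 0, 0, 0.7], [0, 0, 0, 0, 0, 0, 0.7]]}}

```text
time_s: 41.32
eef_pos: [0.5383, 0.2707, 0.18]
orientation: [-0.0, 0.757, 0.653, -0.001]
wrist_force: [-0.6, -1.1, -0.2]
grip_width: 0.0748
grasp_force: 0.0
```

Call:
{"fn": "apply_moves", "kwargs": {"rows": [[0, 0.03, 1, 0, 0, 0, 0.7], [0, 0, 1, 0, 0, 0, 0.7], [0, 0, 1, 0, 0, 0, 0.7], [0, 0, 1, 0, 0, 0, 0.7], [0, 0, 1, 0, 0, 0, 0.7], [0, 0, 1, 0, 0, 0, 0.7], [0, 0, 0.3, 0, 0, 0, 0.7], [0, 0, 0, 0, 0, 0, -1], [0, 0, 0, 0, 0, 0, -1], [0, 0, 0, 0, 0, 0, -1], [0, 0, 0, 0, 0, 0, -1], [0, 0, -0.15, 0, 0, 0, -1], [0, 0, -0.15, 0, 0, 0, -1], [0, 0, -0.15, 0, 0, 0, -1], [0, 0, -0.3, 0, 0, 0, -1], [0, 0, -0.5, 0, 0, 0, -1], [0, 0, -1, 0, 0, 0, -1], [0, 0, -1, 0, 0, 0, -1], [0, 0, -1, 0, 0, 0, -1]]}}

```text
time_s: 43.7
eef_pos: [0.5394, 0.2706, 0.1415]
orientation: [0.0, 0.758, 0.652, 0.001]
wrist_force: [0.2, 0.6, -0.9]
grip_width: 0.0435
grasp_force: 50.0
```

Call:
{"fn": "apply_moves", "kwargs": {"rows": [[0, 0, -1, 0, 0, -0.85, -1], [0, 0, -1, 0, 0, -0.85, -1], [0, 0, -1, 0, 0, -0.83, -1], [0, 0, -1, 0, 0, 0, -1], [0, 0, -1, 0, 0, 0, -1], [0, 0, -1, 0, 0, 0, -1], [0, 0, -1, 0, 0, 0, -1], [-0.952, -0.17, 0, 0, 0, 0, -1], [-0.952, -0.17, 0, 0, 0, 0, -1], [-0.952, -0.17, 0, 0, 0, 0, -1], [-0.952, -0.17, 0, 0, 0, 0, -1], [-0.952, -0.17, 0, 0, 0, 0, -1], [-0.952, -0.17, 0, 0, 0, 0, -1], [-0.952, -0.17, 0, 0, 0, 0, -1], [-0.952, -0.17, 0, 0, 0, 0, -1], [-0.952, -0.17, 0, 0, 0, 0, -1], [-0.952, -0.17, 0, 0, 0, 0, -1]]}}

```text
time_s: 45.82
eef_pos: [0.5347, 0.0759, 0.2797]
orientation: [0.0, 0.651, 0.759, -0.0]
wrist_force: [-0.4, -0.2, -0.9]
grip_width: 0.0433
grasp_force: 50.0
```

Call:
{"fn": "apply_moves", "kwargs": {"rows": [[-0.952, -0.17, 0, 0, 0, 0, -1], [-0.952, -0.17, 0, 0, 0, 0, -1], [-0.952, -0.17, 0, 0, 0, 0, -1], [-0.952, -0.17, 0, 0, 0, 0, -1], [-0.952, -0.17, 0, 0, 0, 0, -1], [-0.952, -0.17, 0, 0, 0, 0, -1], [-0.952, -0.17, 0, 0, 0, 0, -1], [-0.952, -0.17, 0, 0, 0, 0, -1], [-0.952, -0.17, 0, 0, 0, 0, -1], [-0.952, -0.17, 0, 0, 0, 0, -1], [-0.952, -0.17, 0, 0, 0, 0, -1], [-0.952, -0.17, 0, 0, 0, 0, -1], [-0.952, -0.17, 0, 0, 0, 0, -1], [-0.952, -0.17, 0, 0, 0, 0, -1], [-0.952, -0.17, 0, 0, 0, 0, -1], [0, 0, 0, 0, 0, 0, -1]]}}

```text
time_s: 47.82
eef_pos: [0.5278, -0.2151, 0.2792]
orientation: [-0.0, 0.652, 0.758, -0.0]
wrist_force: [-0.1, 0.7, -1.8]
grip_width: 0.0439
grasp_force: 50.0
```

```bash
python3 tray.py scene s6 .531 -.235 .153; python3 - <<'E'
from h import *
a=cv2.imread('pics/s6.png')[80:260,220:360]; cv2.imwrite('pics/s6c.png',cv2.resize(a,None,fx=3.3,fy=3.3))
E
```

```text
[ 0.52804606 -0.21345387  0.27936   ]
```

View pics/s6c.png

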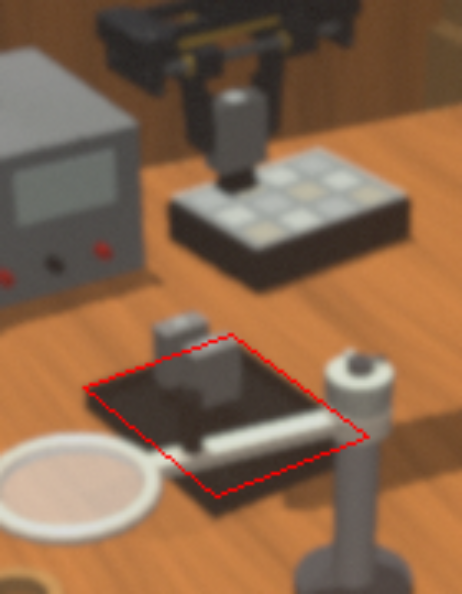

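Two modules stand side by side in the tray at crop (183,350) and (215,372), and the tray hasn't moved. I'm placing the third.

Call:
{"fn": "apply_moves", "kwargs": {"rows": [[0, 0, 1, 0, 0, 0, -1], [0, 0, 1, 0, 0, 0, -1], [0, 0, 1, 0, 0, 0, -1], [0, 0, 1, 0, 0, 0, -1], [0, 0, 1, 0, 0, 0, -1], [0, 0, 1, 0, 0, 0, -1], [0, 0, 1, 0, 0, 0, -1], [0, 0, 1, 0, 0, 0, -1], [0, 0, 1, 0, 0, 0, -1], [0, 0, 1, 0, 0, 0, -1], [0, 0, 0.75, 0, 0, 0, -1], [0, 0, 0.5, 0, 0, 0, -1], [0, 0, 0.2, 0, 0, 0, -1], [0, 0, 0, 0, 0, 0, -1], [0, 0, 0, 0, 0, 0, 0.7], [0, 0, 0, 0, 0, 0, 0.7], [0, 0, 0, 0, 0, 0, 0.7], [0, 0, -1, 0, 0, 0, 0.7], [0, 0, -1, 0, 0, 0, 0.7], [0, 0, -1, 0, 0, 0, 0.7]]}}

```text
time_s: 50.38
eef_pos: [0.5286, -0.2132, 0.1126]
orientation: [0.001, 0.651, 0.759, 0.0]
wrist_force: [0.6, 0.4, -0.0]
grip_width: 0.075
grasp_force: 0.0
```

Call:
{"fn": "apply_moves", "kwargs": {"rows": [[0, 0, -1, 0, 0, 0, 0.7], [0, 0, -1, 0, 0, 0, 0.7], [0, 0, -1, 0, 0, 0, 0.7], [0, 0, -1, 0, 0, 0, 0.7], [0.978, 0.186, -1, 0, 0, 0, 0.7], [0.978, 0.186, -1, 0, 0, 0, 0.7], [0.978, 0.186, -1, 0, 0, 0, 0.7], [0.978, 0.186, 0, 0, 0, 0, 0.7], [0.978, 0.186, 0, 0, 0, 0, 0.7], [0.978, 0.186, 0, 0, 0, 0, 0.7], [0.978, 0.186, 0, 0, 0, 0, 0.7], [0.978, 0.186, 0, 0, 0, 0, 0.7], [0.978, 0.186, 0, 0, 0, 0, 0.7], [0.978, 0.186, 0, 0, 0, 0, 0.7], [0.978, 0.186, 0, 0, 0, 0, 0.7], [0.978, 0.186, 0, 0, 0, 0, 0.7], [0.978, 0.186, 0, 0, 0, 0, 0.7], [0.978, 0.186, 0, 0, 0, 0, 0.7], [0.978, 0.186, 0, 0, 0, 0, 0.7], [0.978, 0.186, 0, 0, 0, 0, 0.7]]}}

```text
time_s: 52.88
eef_pos: [0.5381, 0.1066, 0.2494]
orientation: [-0.001, 0.651, 0.759, -0.001]
wrist_force: [-0.2, -0.3, -0.5]
grip_width: 0.075
grasp_force: 0.0
```

Call:
{"fn": "apply_moves", "kwargs": {"rows": [[0.978, 0.186, 0, 0, 0, 0, 0.7], [0.978, 0.186, 0, 0, 0, 0, 0.7], [0.978, 0.186, 0, 0, 0, 0, 0.7], [0.978, 0.186, 0, 0, 0, 0, 0.7], [0.978, 0.186, 0, 0, 0, 0, 0.7], [0.978, 0.186, 0, 0, 0, 0, 0.7], [0.978, 0.186, 0, 0, 0, 0, 0.7], [0.978, 0.186, 0, 0, 0, 0, 0.7], [0.978, 0.186, 0, 0, 0, 0, 0.7], [0.978, 0.186, 0, 0, 0, 0, 0.7], [0.978, 0.186, 0, 0, 0, 0, 0.7], [0, 0, 1, 0, 0, 0.85, 0.7], [0, 0, 1, 0, 0, 0.85, 0.7], [0, 0, 1, 0, 0, 0.83, 0.7], [0, 0, 0.5, 0, 0, 0, 0.7], [0, 0, 0, 0, 0, 0, 0.7]]}}

```text
time_s: 54.88
eef_pos: [0.5462, 0.3244, 0.18]
orientation: [-0.0, 0.757, 0.653, -0.001]
wrist_force: [1.0, 0.2, 0.5]
grip_width: 0.0748
grasp_force: 0.0
```

Call:
{"fn": "apply_moves", "kwargs": {"rows": [[0, 0.03, 1, 0, 0, 0, 0.7], [0, 0, 1, 0, 0, 0, 0.7], [0, 0, 1, 0, 0, 0, 0.7], [0, 0, 1, 0, 0, 0, 0.7], [0, 0, 1, 0, 0, 0, 0.7], [0, 0, 1, 0, 0, 0, 0.7], [0, 0, 0.3, 0, 0, 0, 0.7], [0, 0, 0, 0, 0, 0, -1], [0, 0, 0, 0, 0, 0, -1], [0, 0, 0, 0, 0, 0, -1], [0, 0, 0, 0, 0, 0, -1], [0, 0, -0.15, 0, 0, 0, -1], [0, 0, -0.15, 0, 0, 0, -1], [0, 0, -0.15, 0, 0, 0, -1], [0, 0, -0.3, 0, 0, 0, -1], [0, 0, -0.5, 0, 0, 0, -1], [0, 0, -1, 0, 0, 0, -1], [0, 0, -1, 0, 0, 0, -1], [0, 0, -1, 0, 0, 0, -1]]}}

```text
time_s: 57.25
eef_pos: [0.5473, 0.3244, 0.1415]
orientation: [0.0, 0.758, 0.652, 0.001]
wrist_force: [0.3, -0.4, -2.1]
grip_width: 0.0435
grasp_force: 49.9
```

Call:
{"fn": "apply_moves", "kwargs": {"rows": [[0, 0, -1, 0, 0, -0.85, -1], [0, 0, -1, 0, 0, -0.85, -1], [0, 0, -1, 0, 0, -0.83, -1], [0, 0, -1, 0, 0, 0, -1], [0, 0, -1, 0, 0, 0, -1], [0, 0, -1, 0, 0, 0, -1], [0, 0, -1, 0, 0, 0, -1], [-0.969, -0.202, 0, 0, 0, 0, -1], [-0.969, -0.202, 0, 0, 0, 0, -1], [-0.969, -0.202, 0, 0, 0, 0, -1], [-0.969, -0.202, 0, 0, 0, 0, -1], [-0.969, -0.202, 0, 0, 0, 0, -1], [-0.969, -0.202, 0, 0, 0, 0, -1], [-0.969, -0.202, 0, 0, 0, 0, -1], [-0.969, -0.202, 0, 0, 0, 0, -1], [-0.969, -0.202, 0, 0, 0, 0, -1], [-0.969, -0.202, 0, 0, 0, 0, -1]]}}

```text
time_s: 59.38
eef_pos: [0.5368, 0.1259, 0.2802]
orientation: [0.0, 0.651, 0.759, 0.0]
wrist_force: [0.1, -0.2, -1.6]
grip_width: 0.0433
grasp_force: 49.9
```

Call:
{"fn": "apply_moves", "kwargs": {"rows": [[-0.969, -0.202, 0, 0, 0, 0, -1], [-0.969, -0.202, 0, 0, 0, 0, -1], [-0.969, -0.202, 0, 0, 0, 0, -1], [-0.969, -0.202, 0, 0, 0, 0, -1], [-0.969, -0.202, 0, 0, 0, 0, -1], [-0.969, -0.202, 0, 0, 0, 0, -1], [-0.969, -0.202, 0, 0, 0, 0, -1], [-0.969, -0.202, 0, 0, 0, 0, -1], [-0.969, -0.202, 0, 0, 0, 0, -1], [-0.969, -0.202, 0, 0, 0, 0, -1], [-0.969, -0.202, 0, 0, 0, 0, -1], [-0.969, -0.202, 0, 0, 0, 0, -1], [-0.969, -0.202, 0, 0, 0, 0, -1], [-0.969, -0.202, 0, 0, 0, 0, -1], [-0.969, -0.202, 0, 0, 0, 0, -1], [0, 0, 0, 0, 0, 0, -1]]}}

```text
time_s: 61.38
eef_pos: [0.5212, -0.1722, 0.2793]
orientation: [-0.0, 0.652, 0.758, -0.0]
wrist_force: [-0.2, 0.4, -1.5]
grip_width: 0.0438
grasp_force: 49.9
```

```bash
python3 tray.py scene s7 .531 -.235 .153; python3 - <<'E'
from h import *
a=cv2.imread('pics/s7.png')[80:260,220:360]; cv2.imwrite('pics/s7c.png',cv2.resize(a,None,fx=3.3,fy=3.3))
E
```

```text
[ 0.52135082 -0.170558    0.27939389]
```

View pics/s7c.png

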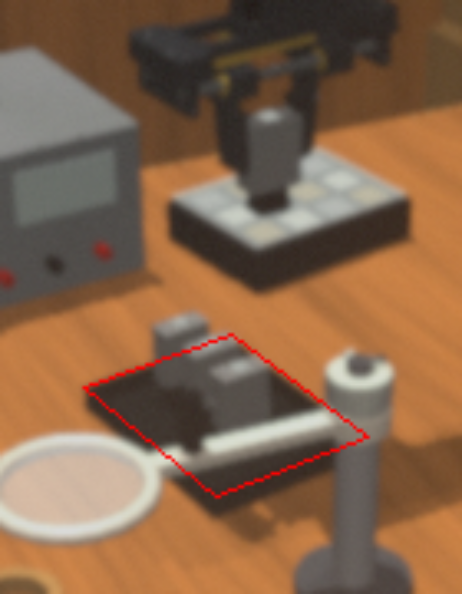

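Three modules stand side by side at crop (183,345), (215,365) and (242,390), and the tray is still in place. I'm placing the fourth.

Call:
{"fn": "apply_moves", "kwargs": {"rows": [[0, 0, 1, 0, 0, 0, -1], [0, 0, 1, 0, 0, 0, -1], [0, 0, 1, 0, 0, 0, -1], [0, 0, 1, 0, 0, 0, -1], [0, 0, 1, 0, 0, 0, -1], [0, 0, 1, 0, 0, 0, -1], [0, 0, 1, 0, 0, 0, -1], [0, 0, 1, 0, 0, 0, -1], [0, 0, 1, 0, 0, 0, -1], [0, 0, 1, 0, 0, 0, -1], [0, 0, 0.75, 0, 0, 0, -1], [0, 0, 0.5, 0, 0, 0, -1], [0, 0, 0.2, 0, 0, 0, -1], [0, 0, 0, 0, 0, 0, -1], [0, 0, 0, 0, 0, 0, 0.7], [0, 0, 0, 0, 0, 0, 0.7], [0, 0, 0, 0, 0, 0, 0.7], [0, 0, -1, 0, 0, 0, 0.7], [0, 0, -1, 0, 0, 0, 0.7], [0, 0, -1, 0, 0, 0, 0.7]]}}

```text
time_s: 63.92
eef_pos: [0.5219, -0.1702, 0.1126]
orientation: [0.001, 0.651, 0.759, 0.0]
wrist_force: [0.6, 0.1, -0.7]
grip_width: 0.075
grasp_force: 0.0
```

Call:
{"fn": "apply_moves", "kwargs": {"rows": [[0, 0, -1, 0, 0, 0, 0.7], [0, 0, -1, 0, 0, 0, 0.7], [0, 0, -1, 0, 0, 0, 0.7], [0, 0, -1, 0, 0, 0, 0.7], [0, 0, -1, 0, 0, 0, 0.7], [0, 0, -1, 0, 0, 0, 0.7], [0, 0, -1, 0, 0, 0, 0.7], [0.791, 0.903, 0, 0, 0, 0, 0.4], [0.791, 0.903, 0, 0, 0, 0, 0.4], [0.791, 0.903, 0, 0, 0, 0, 0.4], [0.791, 0.903, 0, 0, 0, 0, 0.4], [0.791, 0.903, 0, 0, 0, 0, 0.4], [0.791, 0.903, 0, 0, 0, 0, 0.4], [0.791, 0.903, 0, 0, 0, 0, 0.4], [0.791, 0.903, 0, 0, 0, 0, 0.4], [0.791, 0.903, 0, 0, 0, 0, 0.4]]}}

```text
time_s: 65.92
eef_pos: [0.6606, -0.0039, 0.2511]
orientation: [-0.0, 0.651, 0.759, -0.0]
wrist_force: [0.0, -1.1, 0.6]
grip_width: 0.0617
grasp_force: 0.0
```

Call:
{"fn": "apply_moves", "kwargs": {"rows": [[0, 0, 0, 0, 0, -1, 0], [0, 0, 0, 0, 0, -1, 0], [0, 0, 0, 0, 0, -1, 0], [0, 0, 0, 0, 0, -1, 0], [0, 0, 0, 0, 0, -1, 0], [0, 0, 0, 0, 0, -1, 0], [0, 0, 0, 0, 0, -1, 0], [0, 0, 0, 0, 0, -1, 0], [0, 0, 0, 0, 0, -1, 0], [0, 0, 0, 0, 0, -1, 0], [0, 0, 0, 0, 0, -1, 0], [0, 0, 0, 0, 0, -0.8, 0], [0, 0, 0, 0, 0, 0, 0]]}}

```text
time_s: 67.55
eef_pos: [0.6602, -0.0047, 0.2509]
orientation: [-0.0, 0.001, 1.0, 0.0]
wrist_force: [0.2, -1.1, 0.8]
grip_width: 0.0441
grasp_force: 0.0
```

```bash
python3 tray.py top t8 .531 -.235 .153; python3 - <<'E'
from h import *
import pickle
s=readout.read_state(); q=s['orientation']; print(2*np.arctan2(q[2],q[1]),s['joint_pos'])
a=cv2.imread('pics/t8.png')[130:350,270:540]; a=cv2.resize(a,(540,440))
w=grab('wrist'); pickle.dump(w,open('w8.pkl','wb')); cv2.imwrite('pics/t8c.png',np.hstack([a,cv2.resize(w['img'],(260,195))]) if 0 else a)
E
```

```text
[ 0.66020181 -0.00465194  0.25083867]
3.1384863441133515 [ 0.52403909  0.7430228  -0.95681902  1.46406626  0.6202193   1.25669263
  1.06711404]
```

View pics/t8c.png

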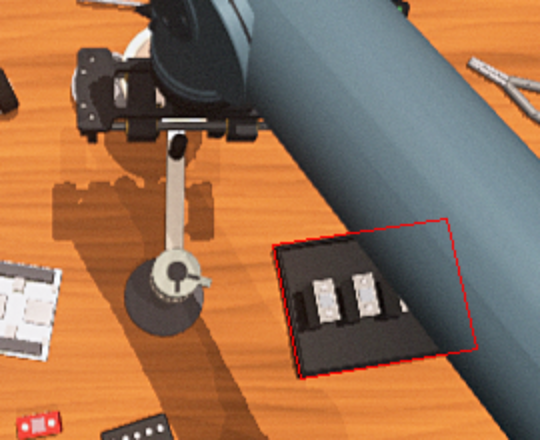

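The top crop shows the modules standing side by side in the tray at (327,300) and (367,295), with the others under the arm's shadow. The tray fits its outline, and the peg's top is at about (177,143), which is full-image (358.5,201.5).

```bash
python3 - <<'E'
from h import *
import pickle
f=pickle.load(open('t8.pkl','rb')); print(plane(f,[[358.5,201.5]],.203))
w=pickle.load(open('w8.pkl','rb')); print(proj(w,[.6605,-.0045,.203]),proj(f,[.6605,-.0045,.203]))
E
```

```text
[[ 0.65725468 -0.00215469  0.203     ]]
[[317.23992015 278.45115323]] [[359.69550162 199.85741239]]
```

Call:
{"fn": "apply_moves", "kwargs": {"rows": [[0, 0, 1, 0, 0, 0, 0], [0, 0, 1, 0, 0, 0, 0], [0, 0, 1, 0, 0, 0, 0], [0, 0, 0.85, 0, 0, 0, 0], [0, 0, 0, 0, 0, 0, -1], [0, 0, 0, 0, 0, 0, -1], [0, 0, 0, 0, 0, 0, -1], [0, 0, 0, 0, 0, 0, -1], [0.031, -0.624, 0, 0, 0, 0.833, -1], [0.031, -0.624, 0, 0, 0, 0.833, -1], [0.031, -0.624, 0, 0, 0, 0.833, -1], [0.031, -0.624, 0, 0, 0, 0.833, -1], [0.031, -0.624, 0, 0, 0, 0.833, -1]], "grip_force": 40}}

```text
time_s: 69.28
eef_pos: [0.6452, -0.0618, 0.1744]
orientation: [0.0, 0.248, 0.969, 0.002]
wrist_force: [-0.7, 5.7, 2.2]
grip_width: 0.0149
grasp_force: 40.0
```

Call:
{"fn": "apply_moves", "kwargs": {"rows": [[0.031, -0.624, 0, 0, 0, 0.833, -1], [0.031, -0.624, 0, 0, 0, 0.833, -1], [0.031, -0.624, 0, 0, 0, 0.833, -1], [0.031, -0.624, 0, 0, 0, 0.833, -1], [0.031, -0.624, 0, 0, 0, 0.833, -1], [0.031, -0.624, 0, 0, 0, 0.833, -1], [0.031, -0.624, 0, 0, 0, 0.833, -1], [0.031, -0.624, 0, 0, 0, 0.833, -1], [0.031, -0.624, 0, 0, 0, 0.833, -1], [0.031, -0.624, 0, 0, 0, 0.833, -1], [0.022, -0.437, 0, 0, 0, 0.583, -1], [0, 0, 0, 0, 0, 0, -1], [0, 0, 0, 0, 0, 0, -1], [0, 0, 0, 0, 0, 0, -1]]}}

```text
time_s: 71.03
eef_pos: [0.5353, -0.1261, 0.1743]
orientation: [-0.001, 0.706, 0.708, 0.001]
wrist_force: [-4.3, 6.9, 5.8]
grip_width: 0.0146
grasp_force: 40.0
```

Call:
{"fn": "apply_moves", "kwargs": {"rows": [[0, 0, 0, 0, 0, 0, 0], [0, 0, 0, 0, 0, 0, 0], [0, 0, 0, 0, 0, 0, 0], [0, 0, -1, 0, 0, 0, 0.7], [0, 0, -1, 0, 0, 0, 0.7], [0, 0, -1, 0, 0, 0, 0.7], [0, 0, -1, 0, 0, 0, 0.7], [0, 0, -1, 0, 0, 0, 0.7], [0, 0, -1, 0, 0, 0, 0.7], [1, 0, 0, 0, 0, 0, 0.7], [1, 0, 0, 0, 0, 0, 0.7], [1, 0, 0, 0, 0, 0, 0.7], [0, 0, 0, 0, 0, 0, 0.7], [0, 0, 0, 0, 0, 0, 0.7]]}}

```text
time_s: 72.78
eef_pos: [0.535, -0.0694, 0.293]
orientation: [-0.0, 0.707, 0.707, -0.0]
wrist_force: [0.3, 0.1, 0.3]
grip_width: 0.0749
grasp_force: 0.0
```

```bash
python3 - <<'E'
from h import *
import pickle
w=grab('wrist'); pickle.dump(w,open('w9.pkl','wb'))
p=proj(w,[.5365,-.001,.185])[0]; print(p,readout.read_state()['eef_pos'])
x,y=int(np.clip(p[0]-100,0,440)),int(np.clip(p[1]-75,0,330)); print(x,y)
cv2.imwrite('pics/w9.png',cv2.resize(w['img'][y:y+150,x:x+200],(800,600),interpolation=cv2.INTER_CUBIC))
E
```

```text
[319.30532505 118.58659802] [ 0.53508367 -0.06986485  0.29309315]
219 43
```

View pics/w9.png

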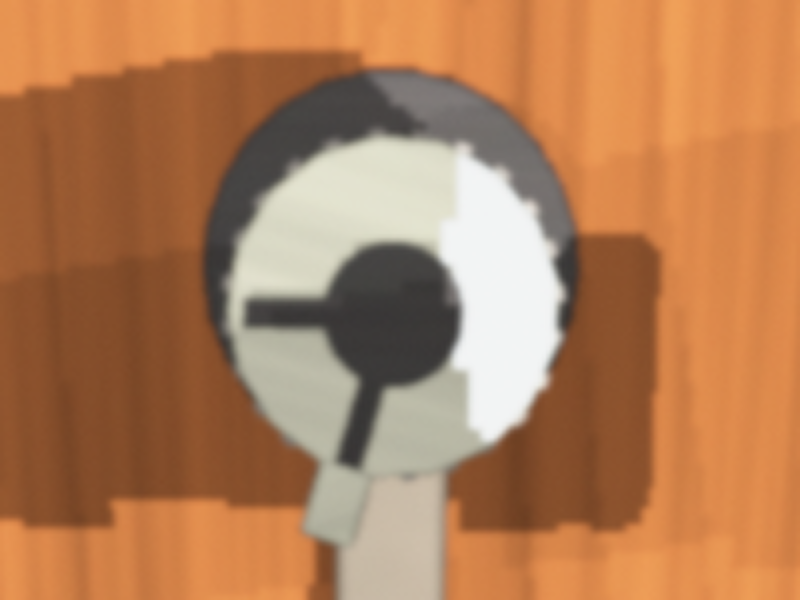

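The wrist crop shows the fixed pointer pointing left, with its tip at (245,312). The lug is at (335,505) and the collar's centre is at (395,310), so about 73° of clockwise turn is needed.

```bash
python3 - <<'E'
from h import *
import pickle
w=pickle.load(open('w9.pkl','rb'))
P=lambda x,y,z: plane(w,[[x/4+219,y/4+43]],z)[0,:2]
c=P(397,306,.190); print('ring',c, 'post',P(395,314,.195))
lug=P(337,505,.184); pt=P(245,312,.195); c2=P(395,314,.195); st=P(348,465,.191)
a=lambda v:np.arctan2(v[1],v[0])
print(lug-c,pt-c2,a(lug-c),a(st-c),a(pt-c2))
E
```

```text
ring [ 0.53588285 -0.00124255] post [ 0.5355887  -0.00202947]
[-0.00857272 -0.02827912] [-0.02012109  0.00023045] -1.865137573036616 -1.8764869439967404 3.1301400763515907
```

Call:
{"fn": "apply_moves", "kwargs": {"rows": [[0.86, 0.01, 0, 0, 0, 0.6, 0.7], [0.853, 0.045, 0, 0, 0, 0.6, 0.7], [0, 0, 0, 0, 0, 0.6, 0.7], [0, 0, 0, 0, 0, 0.7, 0.7], [0, 0, 0, 0, 0, 0, 0.7], [0, 0, 0, 0, 0, 0, 0.7]], "grip_force": 30}}

```text
time_s: 73.58
eef_pos: [0.5375, -0.0356, 0.2934]
orientation: [-0.0, 0.804, 0.594, -0.0]
wrist_force: [0.4, -0.2, 0.2]
grip_width: 0.075
grasp_force: 0.0
```

Call:
{"fn": "apply_moves", "kwargs": {"rows": [[0.81, -0.29, 0, 0, 0, 0, 0.7], [0.81, -0.29, 0, 0, 0, 0, 0.7], [0, 0, 1, 0, 0, 0, 0.7], [0, 0, 1, 0, 0, 0, 0.7], [0, 0, 1, 0, 0, 0, 0.7], [0, 0, 0, 0, 0, 0, 0.7]]}}

```text
time_s: 74.32
eef_pos: [0.535, 0.0006, 0.2325]
orientation: [-0.001, 0.804, 0.595, -0.001]
wrist_force: [-0.7, 0.6, 0.5]
grip_width: 0.0751
grasp_force: 0.0
```

Call:
{"fn": "apply_moves", "kwargs": {"rows": [[-0.05, 0.07, 1, 0, 0, 0, 0.7], [0, 0, 1, 0, 0, 0, 0.7], [0, 0, 0.85, 0, 0, 0, 0.7], [0, 0, 0, 0, 0, 0, -1], [0, 0, 0, 0, 0, 0, -1], [0, 0, 0, 0, 0, 0, -1], [0, 0, 0, 0, 0, 0, -1]]}}

```text
time_s: 75.2
eef_pos: [0.5358, -0.0014, 0.1771]
orientation: [-0.001, 0.805, 0.594, -0.001]
wrist_force: [-6.8, 1.2, 6.9]
grip_width: 0.0454
grasp_force: 30.0
```

Call:
{"fn": "apply_moves", "kwargs": {"rows": [[0, 0, 0, 0, 0, 0.891, -1], [0, 0, 0, 0, 0, 0.891, -1], [0, 0, 0, 0, 0, 0.891, -1], [0, 0, 0, 0, 0, 0.891, -1], [0, 0, 0, 0, 0, 0.891, -1], [0, 0, 0, 0, 0, 0.891, -1], [0, 0, 0, 0, 0, 0.891, -1], [0, 0, 0, 0, 0, 0.891, -1], [0, 0, 0, 0, 0, 0.891, -1], [0, 0, 0, 0, 0, 0.891, -1], [0, 0, 0, 0, 0, 0.891, -1], [0, 0, 0, 0, 0, 0.891, -1], [0, 0, 0, 0, 0, 0, -1], [0, 0, 0, 0, 0, 0, -1]]}}

```text
time_s: 76.95
eef_pos: [0.5355, -0.0009, 0.1771]
orientation: [-0.001, 1.0, -0.006, -0.002]
wrist_force: [-6.6, 2.5, 6.9]
grip_width: 0.0456
grasp_force: 30.0
```

Call:
{"fn": "apply_moves", "kwargs": {"rows": [[0, 0, 0, 0, 0, 0, 0.7], [0, 0, 0, 0, 0, 0, 0.7], [0, 0, 0, 0, 0, 0, 0.7], [0, 0, -1, 0, 0, 0, 0.7], [0, 0, -1, 0, 0, 0, 0.7], [0, 0, -1, 0, 0, 0, 0.7], [0, 0, -1, 0, 0, 0, 0.7], [0, 0, -1, 0, 0, 0, 0.7], [0, 0, -1, 0, 0, 0, 0.7], [-1, 0, 0, 0, 0, 0, 0.7], [-1, 0, 0, 0, 0, 0, 0.7], [-1, 0, 0, 0, 0, 0, 0.7], [-1, 0, 0, 0, 0, 0, 0.7], [-1, 0, 0, 0, 0, 0, 0.7], [0, 0, 0, 0, 0, 0, 0.7], [0, 0, 0, 0, 0, 0, 0.7]]}}

```text
time_s: 78.95
eef_pos: [0.438, -0.001, 0.2967]
orientation: [-0.0, 1.0, -0.006, 0.001]
wrist_force: [0.7, 0.7, 0.4]
grip_width: 0.0746
grasp_force: 0.0
```

```bash
python3 - <<'E'
from h import *
import pickle
w=grab('wrist'); t=grab('top'); pickle.dump((w,t),open('w10.pkl','wb'))
p=proj(w,[.536,-.001,.19])[0]; print(p,readout.read_state()['eef_pos'])
x,y=int(np.clip(p[0]-75,0,490)),int(np.clip(p[1]-75,0,330)); print(x,y)
a=cv2.resize(w['img'][y:y+150,x:x+150],(400,400),interpolation=cv2.INTER_CUBIC)
b=cv2.resize(t['img'][200:350,340:520],(400,333),interpolation=cv2.INTER_CUBIC)
cv2.imwrite('pics/w10.png',np.hstack([a,np.pad(b,((0,67),(0,0),(0,0)))]))
E
```

```text
[311.0772525  62.2430848] [ 0.43794982 -0.00098524  0.29657528]
236 0
```

View pics/w10.png

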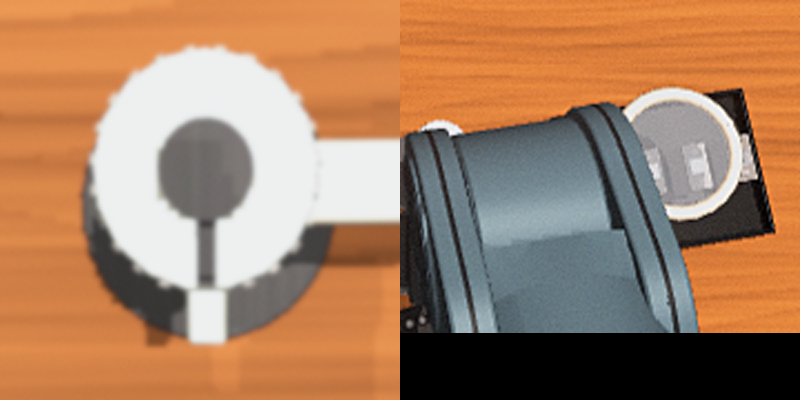

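The lug is in line with the pointer at (206,315). The lens is over the tray at (683,155) in the right half, the modules stand in the tray, and the tray's corners haven't moved.

```bash
python3 -c "
from station import robot
print(robot.hand_in())"
```

```text
the job is handed in; nothing more can be done
None
```

I handed the job in. All four relay modules are standing side by side in the tray, the lens is over it, and the collar lug lines up with the pointer; the hand-in didn't report a result.

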